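# Pack the breaker kit tray, leave the look-alikes

## Robot

A 6-joint arm with a two-finger parallel gripper is mounted at the origin on the work surface. World frame = base frame: x ahead of the robot, y to its left, z up, the work surface at z = 0. Lengths are in m, angles in rad, forces in N, time in s.
With the tool pointing down it reaches from about 0.325 to 1 m from the base axis. Payload 5.1 kg.
Tool frame: the origin (TCP) lies midway between the tips of the shut fingers; the grasp point (between the pads) lies 19 mm behind it; z points along the fingers, y is the direction in which the jaws open and shut (so a half turn about z gives the same grasp; the last joint's range is limited). The gripper opens to 85 mm and grips with 20 to 120 N. Pads are 22 mm wide; open, the fingers measure 114 mm over their backs; the gripper's body (76 mm by 85 mm) begins 54 mm behind the grasp point. The pads swing forward as they close: fully open they stand 13 mm farther back than shut.
Start: joints at [-1.256, 0.124, 1.65, -0, 1.367, -0.083], TCP at [0.252, -0.599, 0.199] pointing down, gripper open.
Joint ranges: [-2.61, 2.61], [-1.02, 2.33], [0.03, 2.71], [-1.35, 4.49], [0.32, 2.68], [-2.91, 2.91]. Speed limits (rad/s): [2.57, 2.57, 3.14, 3.14, 3.14, 3.14].

## Interface

Orientations are given as a rotation vector (axis times angle).
In Python, from workcell import manip, eyes, models gives the robot as it stands.
- The arm moves only by the tool step_arm, never from a script. Its argument "deltas" is a list of rows, each a list of 3 entries, a list of its own where there are three numbers: the shift along the world's x, y, z in mm, then the turn about the world's z in rad, then the closure, from 0 (fully open) to 1 (shut). A call has 1 to 20 rows; each row shifts and turns the commanded pose from where the row before left it; what a row does not reach is not made up. A row lasts 1/10 s, in which the tool goes at most 50 mm and 8.59 degrees, less where a joint would pass 70% of its speed; a pose out of reach is approached as far as the arm can. A call with a gripper value outside its range is refused whole. The fingers move at their own pace and stop on an object; "squeeze" is the grip in N (left out, the last holds). Time passes only in rows, so rows that do not move let the fingers close. It gives the time, the measured TCP pose, the force and the opening at its end, in the units of the state.
- manip.get_obs(): the state, without advancing time (a new reading comes with each control period).
- eyes.grab_frame(name): name is "scene" or "top" or "wrist"; returns (picture, depth): 400x640x3 uint8, red, green, blue; 400x640 float32, m along the optical axis (not along the pixel's ray), 0 where there is no reading.
- eyes.camera_model(name): a dict with "fov_y" (degrees; the focal length in pixels is half the picture's height over the tangent of half this angle, whatever the lens; pixels are square), "cx", "cy" (the principal point, pixels), "T" (4x4, takes a point from camera to world coordinates). Camera axes: x right, y down, z forward; pixel columns grow to the right and rows downward; lengths in m; the calibration is good to about 2 mm. A picture is of the moment at which its call begins: read the wrist's pose just before it. camera_model takes no time and is no camera call; for the wrist camera it gives the pose at the moment of the call.
- manip.job_done(): hands the job in, once; it reports no verdict.
Trained networks look in the newest picture that a camera, given by its name, has taken for a name from the list of things; names that differ only in an ending like _2 or _b are one class to them, and where a whole thing is asked for, a point or a joint stands for the part that bears it (a point fixed in the world has none). Each returns a list of dicts, best first, with "score" (0 to 1); they miss things now and then, are a little off and sometimes report something else, mostly with a low value. They report only what shows in the picture. A call takes as long as a camera call. They do not tell look-alikes from the thing itself.
- models.silhouettes(name, camera): "mask" (400x640 bool, what is visible of it) and "point" ([column, row] in pixels, amid what is visible of it).
The state is a dict: "time": time; "q": joint angles; "dq": joint speeds; "tau": joint torques, N m; "ee_pos": TCP position; "orientation": TCP orientation; "ft_force": force on the tool from outside, world axes, zero at the start; "ft_torque": the same for the moment, N m; "gripper_width": finger opening in m.
Only numpy, scipy, OpenCV 4.12 (cv2) and the standard library are available. Lean on these libraries where they do the work, as an engineer would, in place of code of your own. Each camera call takes 0.05 s, during which the arm holds its last target. There are 200 camera calls.

## Task

Pack the kit tray for a panel repair: put the one-pole, two-pole and three-pole breakers and the rotary switch each into the tray pocket made for it (narrow, middle, wide and square), face up and resting on the pocket's floor. The blank filler and the vented power module look like breakers but have no toggles: leave them where they are on the table.

Things in the scene. Friction and masses are not known exactly. Their poses are not given: they have to be found in the camera images.
- breaker_1p: A white DIN-rail module lying on its back, face up: base 18 mm wide (its y) x 85 mm long (its x) x 45 mm high, with a raised nose of the same width in the middle (45 mm of the length, top at 65 mm) carrying one black toggle, top at 74 mm. One-pole breaker, 0.12 kg. Origin: centre of the underside, z up; may be placed either way round.
- breaker_2p: A white DIN-rail module lying on its back, face up: base 36 mm wide (its y) x 85 mm long (its x) x 45 mm high, with a raised nose of the same width in the middle (45 mm of the length, top at 65 mm) carrying two black toggles side by side joined by a bar, top at 75 mm. Two-pole breaker, 0.23 kg. Origin: centre of the underside, z up; may be placed either way round.
- breaker_3p: A white DIN-rail module lying on its back, face up: base 54 mm wide (its y) x 85 mm long (its x) x 45 mm high, with a raised nose of the same width in the middle (45 mm of the length, top at 65 mm) carrying three black toggles side by side joined by a bar, top at 75 mm. Three-pole breaker, 0.34 kg. Origin: centre of the underside, z up; may be placed either way round.
- rotary_switch: White rotary switch: square block 50 x 50 mm, 55 mm high, on top a grey disc (diameter 40, 8 mm high) with a black grip bar along its x, 36 x 9 mm, top at 75 mm; 0.16 kg. Stands with the knob up. Origin: centre of the underside, z up; any quarter turn is as good.
- blank_module: A white DIN-rail module lying on its back, face up: base 18 mm wide (its y) x 85 mm long (its x) x 45 mm high, with a raised nose of the same width in the middle (45 mm of the length, top at 65 mm), plain, WITHOUT any toggle. A look-alike blank filler of the one-pole breaker; not wanted, stays where it is. Origin: centre of the underside, z up.
- power_module: A white DIN-rail module lying on its back, face up: base 54 mm wide (its y) x 85 mm long (its x) x 45 mm high, with a raised nose of the same width in the middle (45 mm of the length, top at 65 mm), with four flat dark vent slits on the nose but NO toggles. A look-alike small power supply; not wanted, stays where it is. Origin: centre of the underside, z up.
- pocket_1p: Fixed grey insert 115 (x) x 112 (y) x 15 mm, one of four set two by two, in changing order, in a shallow black tray (242 x 236 mm, floor 4, rim 20 mm above the table). Central pocket, open above, with black floor: 105 (x) x 38 mm (y), the narrowest, for the one-pole breaker. Origin: centre of the insert's underside, z up; pocket floor 3 mm, insert top 15 mm above it.
- pocket_2p: Fixed grey insert 115 (x) x 112 (y) x 15 mm, one of four set two by two, in changing order, in a shallow black tray (242 x 236 mm, floor 4, rim 20 mm above the table). Central pocket, open above, with black floor: 105 (x) x 56 mm (y), the middle width, for the two-pole breaker. Origin: centre of the insert's underside, z up; pocket floor 3 mm, insert top 15 mm above it.
- pocket_3p: Fixed grey insert 115 (x) x 112 (y) x 15 mm, one of four set two by two, in changing order, in a shallow black tray (242 x 236 mm, floor 4, rim 20 mm above the table). Central pocket, open above, with black floor: 105 (x) x 74 mm (y), the widest and largest, for the three-pole breaker. Origin: centre of the insert's underside, z up; pocket floor 3 mm, insert top 15 mm above it.
- pocket_square: Fixed grey insert 115 (x) x 112 (y) x 15 mm, one of four set two by two, in changing order, in a shallow black tray (242 x 236 mm, floor 4, rim 20 mm above the table). Central pocket, open above, with black floor: 70 x 70 mm, the only square one, for the rotary switch. Origin: centre of the insert's underside, z up; pocket floor 3 mm, insert top 15 mm above it.
Things that resemble listed ones, but are neither listed nor needed, are in the scene too. What is shaped like the breaker_3p but blue or yellow is not meant.

How it is judged:
At the end, for the whole second after the job is handed in: Breakers and switch rest, released and still, each on its own pocket's floor (underside within 5 mm of it, centre within 22 mm of the pocket's, tilt under 0.1 rad); blank and power modules upright within 20 mm of their start (horizontal distance between breaker_1p and pocket_1p below 0.022 m and z of breaker_1p in the frame of pocket_1p between -0.002 and 0.008 m and angle between each of breaker_1p, breaker_2p, breaker_3p, rotary_switch, blank_module, power_module's own z axis and vertical below 0.1 rad and linear speed of each of breaker_1p, breaker_2p, breaker_3p, rotary_switch below 0.02 m/s and angular speed of each of breaker_1p, breaker_2p, breaker_3p, rotary_switch below 0.2 rad/s and horizontal distance between breaker_2p and pocket_2p below 0.022 m and z of breaker_2p in the frame of pocket_2p between -0.002 and 0.008 m and horizontal distance between breaker_3p and pocket_3p below 0.022 m and z of breaker_3p in the frame of pocket_3p between -0.002 and 0.008 m and horizontal distance between rotary_switch and pocket_square below 0.022 m and z of rotary_switch in the frame of pocket_square between -0.002 and 0.008 m and distance of each of blank_module, power_module from where it was at the start of the episode below 0.02 m); the robot touches nothing.
It fails at once if a look-alike (blank module or power module) is moved more than 20 mm (distance of any of blank_module, power_module from where it was at the start of the episode above 0.02 m).
It also fails if it takes over 120 s, if anything falls off the work surface, if the arm or the gripper's body presses on something with over 40 N, if the wrist force passes 120 N, or if a joint passes its speed limit or range.

## Working session

There is one attempt and no reset: what is moved stays moved. The work goes in short steps, Python scripts to look and compute and a tool call to move; the robot and the scene stay as the last step left them, time stands still between calls to the robot, and variables do not carry over. Pictures are saved under pics/ and viewed, about 12 in all and at most 16, crops included, and the job is handed in when it is done.

Besides the shell and the picture viewer there is one more tool, called after ">>>" by a JSON object that holds its "op" and its "data". step_arm: Moves the arm, as the interface text tells. Its arguments: {"type":"object","properties":{"deltas":{"type":"array","items":{"type":"array"}},"squeeze":{"type":"number"}},"required":["deltas"]}

```bash
mkdir -p pics; cat > h.py <<'E'
import numpy as np, cv2
from workcell import manip, eyes, models
def cloud(name):
    p,d=eyes.grab_frame(name); m=eyes.camera_model(name); T=np.array(m["T"])
    f=200/np.tan(np.radians(m["fov_y"])/2)
    v,u=np.mgrid[0:400,0:640]
    P=np.stack([(u-m["cx"])/f*d,(v-m["cy"])/f*d,d],-1)@T[:3,:3].T+T[:3,3]
    P[d==0]=np.nan
    return p,d,P
def save(n,p): cv2.imwrite("pics/"+n,p[:,:,::-1])
E
python3 - <<'E'
from h import *
p,d,P=cloud("top"); save("top.png",p); np.savez("top.npz",p=p,P=P)
m=eyes.camera_model("top"); print(m); print(manip.get_obs())
q,d2,Q=cloud("scene"); save("scene.png",q)
E
```

```text
{'fov_y': 52.07498201828497, 'cx': 328.00596454325654, 'cy': 198.8389406370026, 'T': array([[ 0.00768421, -0.995013  ,  0.09944894,  0.39965559],
       [-0.9997637 , -0.00562216,  0.02099848, -0.02861609],
       [-0.02033465, -0.0995868 , -0.99482108,  1.11132286],
       [ 0.        ,  0.        ,  0.        ,  1.        ]])}
{'time': 0.05, 'q': array([-1.25559678e+00,  1.24485151e-01,  1.65162625e+00,  3.43264494e-05,
        1.36751588e+00, -8.25888345e-02]), 'dq': array([-0.00062924, -0.00068185,  0.00014285,  0.00049691,  0.00127653,
        0.00014605]), 'tau': array([ 8.41615874e-04, -4.25212705e+01, -3.66939211e+01,  4.39018618e-05,
        4.06278006e-03,  1.59966726e-05]), 'ee_pos': array([ 0.25158187, -0.59862427,  0.19809423]), 'orientation': array([-3.07767553e+00, -6.20322189e-01,  3.18227446e-04]), 'ft_force': array([-0.23222231, -0.29934774, -0.04084566]), 'ft_torque': array([-0.07590348,  0.01321115, -0.03918652]), 'gripper_width': 0.08556084025872006}
```

View pics/top.png

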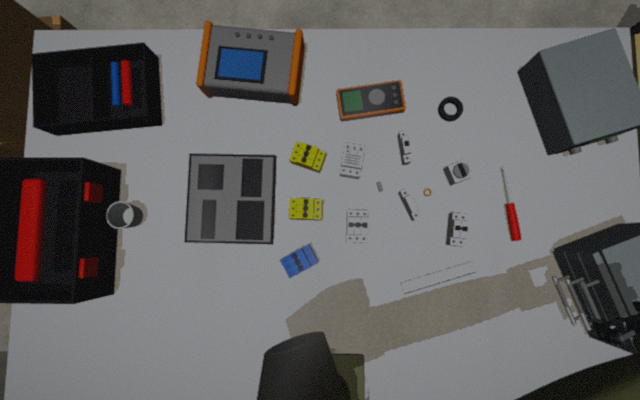

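View pics/scene.png

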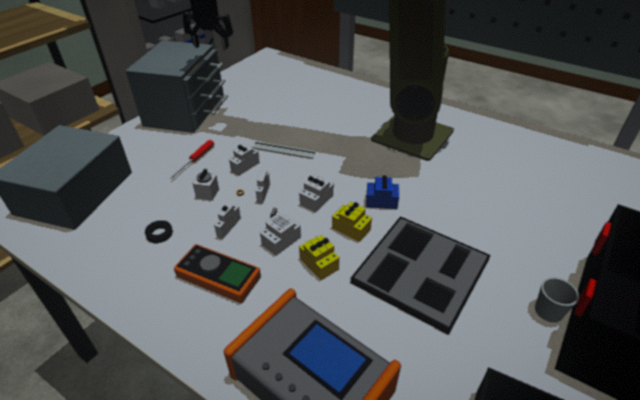

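```bash
python3 - <<'E'
from h import *
for n in ["breaker_1p","breaker_2p","breaker_3p","rotary_switch","blank_module","power_module","pocket_1p","pocket_2p","pocket_3p","pocket_square"]:
    P=np.load("top.npz")["P"] 
    for r in models.silhouettes(n,"top") if eyes.grab_frame("top") else []:
        m=r["mask"]; X=P[m]; z=np.nanmax(X[:,2])
        t=X[X[:,2]>z-0.035] if not n.startswith("pocket") else X
        (c,s,a)=cv2.minAreaRect((t[~np.isnan(t[:,0])][:,:2]*1000).astype(np.float32))
        print(n,round(r["score"],2),np.round(r["point"]),"z",round(z,3),"rect",np.round(c),np.round(s),round(a,1))
E
```

```text
breaker_1p 0.8 [404. 147.] z 0.077 rect [ 649. -209.] [84. 19.] 8.9
breaker_2p 0.56 [457. 226.] z 0.078 rect [ 431. -343.] [37. 84.] 84.8
breaker_3p 0.87 [309. 154.] z 0.078 rect [621.  48.] [84. 54.] 71.4
breaker_3p 0.78 [301. 261.] z 0.078 rect [346.  68.] [54. 85.] 27.9
breaker_3p 0.68 [358. 225.] z 0.079 rect [437. -83.] [54. 84.] 87.8
breaker_3p 0.66 [405. 146.] z 0.077 rect [ 649. -209.] [85. 19.] 8.9
breaker_3p 0.65 [306. 208.] z 0.077 rect [481.  52.] [84. 53.] 88.2
rotary_switch 0.89 [457. 175.] z 0.08 rect [ 581. -349.] [49. 52.] 21.9
blank_module 0.64 [408. 203.] z 0.071 rect [ 495. -220.] [85. 18.] 24.6
pocket_1p 0.59 [208. 222.] z 0.027 rect [454. 315.] [113. 114.] 88.4
pocket_2p 0.55 [251. 178.] z 0.026 rect [569. 200.] [119. 114.] 0.0
pocket_3p 0.75 [252. 218.] z 0.027 rect [452. 201.] [119. 119.] 88.5
pocket_3p 0.26 [357. 162.] z 0.071 rect [612. -68.] [57. 84.] 80.7
pocket_square 0.75 [212. 174.] z 0.027 rect [568. 313.] [113. 119.] 89.6
```

The three-pole class also matches the blue block (301,261) and two yellow ones (309,154 and 306,208), and wrongly the one-pole. White candidates are the three-pole at (358,225) with z 79, against the power module at (355,162) with z 71. The one-pole is at (404,147) with z 77, against the blank at (408,203) with z 71. I'll confirm these in one enlarged crop.

```bash
python3 - <<'E'
import cv2,numpy as np
z=np.load("top.npz"); p=z["p"];P=z["P"]
cv2.imwrite("pics/crop.png",cv2.resize(p[120:250,330:490,::-1],None,fx=4.5,fy=4.5,interpolation=cv2.INTER_CUBIC))
# table bias, tray pockets' dark floors
print("table z",np.nanmedian(P[240:260,400:430,2]))
t=P[(P[:,:,0]>.37)&(P[:,:,0]<.65)&(P[:,:,1]>.11)&(P[:,:,1]<.41)&(P[:,:,2]>.014)&(P[:,:,2]<.04)]
print("tray",cv2.minAreaRect((t[:,:2]*1000).astype(np.float32)))
g=p.max(2)<60
for (u,v) in [(208,222),(251,178),(251,220),(211,176)]:
    n,l=cv2.connectedComponents(g[145:250,180:280].astype(np.uint8),connectivity=4)
    m=l==l[v-145,u-180]; X=P[145:250,180:280][m]; X=X[~np.isnan(X[:,0])]
    print(u,v,cv2.minAreaRect((X[:,:2]*1000).astype(np.float32)),np.median(X[:,2]))
E
```

```text
table z -0.00016704337381612255
tray ((511.0412902832031, 258.25872802734375), (238.22299194335938, 242.36927795410156), 89.13062286376953)
208 222 ((516.8776245117188, 267.5401306152344), (288.9657897949219, 281.13568115234375), 0.5427109599113464) 0.016327151735110235
251 178 ((567.3397216796875, 203.35568237304688), (53.110958099365234, 104.80204010009766), 88.94549560546875) 0.006977221877446538
251 220 ((451.6100158691406, 205.46539306640625), (103.26946258544922, 71.1564712524414), 0.2062685191631317) 0.006989122077350585
211 176 ((568.7744750976562, 316.1203308105469), (65.72246551513672, 66.87503814697266), 89.88642883300781) 0.0068022036960523335
```

View pics/crop.png

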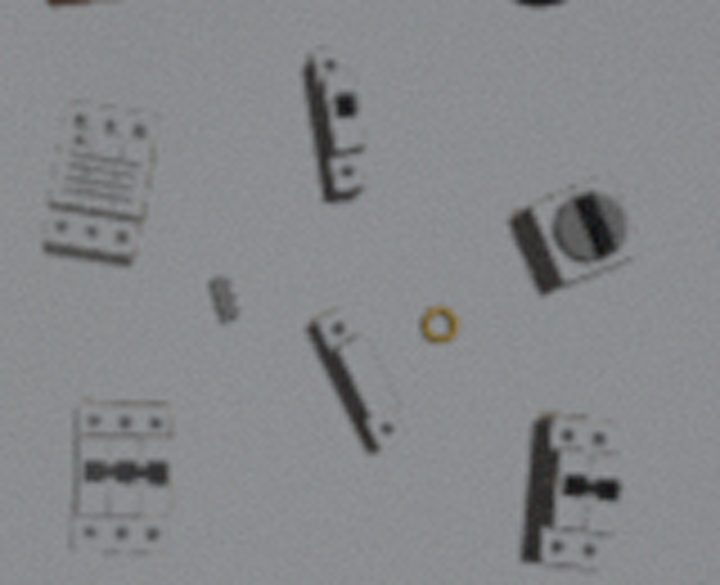

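The crop confirms it. The one-pole with a toggle is at top centre, the two-pole at lower right, the three-pole (three toggles) at lower left and the rotary switch at right. The slitted power module (upper left) and the plain blank (centre) stay put. I'll start with the two-pole.

>>> {"op": "step_arm", "data": {"deltas": [[[26,37,0],-0.07,0],[[26,37,0],-0.07,0],[[26,37,0],-0.07,0],[[26,37,0],-0.07,0],[[26,37,0],-0.07,0],[[26,37,0],-0.07,0],[[23,34,-8],-0.07,0],[[0,0,-20],0,0],[[0,0,-20],0,0],[[0,0,0],0,0],[[0,0,0],0,0]], "squeeze": 40}}

```text
time: 2.2
ee_pos: [0.4307, -0.3432, 0.1514]
orientation: [-3.138, 0.145, 0.001]
ft_force: [-0.2, -0.5, 0.5]
gripper_width: 0.0854
```

```bash
cat >> h.py <<'E'
from scipy.spatial.transform import Rotation as Ro
def yaw():
    o=manip.get_obs(); x=Ro.from_rotvec(o["orientation"]).as_matrix()[:,0]
    return np.round(o["ee_pos"]*1000,1),round(np.degrees(np.arctan2(x[1],x[0])),1),round(o["time"],1),round(o["gripper_width"],4)
def find(X,z0,cx,cy,r=70):
    "rect of points above z0 near (cx,cy) mm"
    t=X.reshape(-1,3)*1000; t=t[(t[:,2]>z0)&(t[:,2]<82)&(np.hypot(t[:,0]-cx,t[:,1]-cy)<r)]
    return cv2.minAreaRect(t[:,:2].astype(np.float32)),len(t)
E
python3 - <<'E'
from h import *
print(yaw())
p,d,X=cloud("wrist"); save("w1.png",p)
for z0 in (30,50,60): print(find(X,z0,431,-343))
E
```

```text
(array([ 430.7, -343.2,  151.4]), np.float64(-5.3), 2.2, 0.0854)
(((428.7182312011719, -344.7185363769531), (35.9737663269043, 85.23824310302734), 83.5487289428711), 2987)
(((428.6210021972656, -344.8604736328125), (35.80271530151367, 45.76554870605469), 84.19266510009766), 1794)
(((428.6033630371094, -345.0870361328125), (35.294166564941406, 45.72429275512695), 83.93734741210938), 1710)
```

View pics/w1.png

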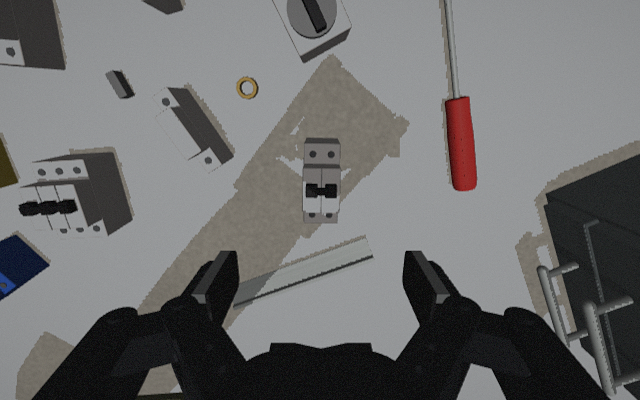

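The wrist view shows the two-pole centred between the jaws at (321,185), within 2 mm of the top-view estimate. Going down to grip it.

>>> {"op": "step_arm", "data": {"deltas": [[[-2,-1,-40],-0.01,0],[[0,0,-40],0,0],[[0,0,-25],0,0],[[0,0,-20],0,0],[[0,0,0],0,0],[[0,0,0],0,1],[[0,0,0],0,1],[[0,0,0],0,1],[[0,0,0],0,1],[[0,0,0],0,1],[[0,0,0],0,1],[[0,0,0],0,1],[[0,0,0],0,1],[[0,0,20],0,1],[[0,0,30],0,1],[[0,0,40],0,1],[[0,0,40],0,1],[[0,0,0],0,1]]}}

```text
time: 4.05
ee_pos: [0.4318, -0.3471, 0.1637]
orientation: [3.129, -0.16, 0.015]
ft_force: [0.6, -0.8, -2.0]
gripper_width: 0.0342
```

>>> {"op": "step_arm", "data": {"deltas": [[[11,45,0],0.01,1],[[11,45,0],0.01,1],[[11,45,0],0.01,1],[[11,45,0],0.01,1],[[11,45,0],0.01,1],[[11,45,0],0.01,1],[[11,45,0],0.01,1],[[11,45,0],0.01,1],[[12,46,0],0.01,1],[[12,46,0],0.01,1],[[12,46,0],0,1],[[14,49,0],0,1],[[0,0,0],0,1],[[0,0,0],0,1],[[0,0,0],0,1]]}}

```text
time: 5.55
ee_pos: [0.5656, 0.2011, 0.1549]
orientation: [3.141, -0.004, -0.003]
ft_force: [-1.0, 0.3, -2.8]
gripper_width: 0.0344
```

```bash
python3 - <<'E'
from h import *
print(yaw())
p,d,X=cloud("wrist"); save("w2.png",p)
E
```

```text
(array([565.6, 201.1, 154.9]), np.float64(-0.1), 5.5, 0.0344)
```

View pics/w2.png

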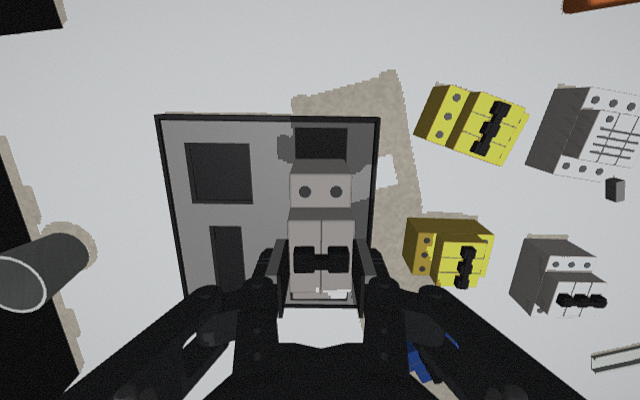

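It is held level over the middle pocket, whose far end shows at (322,145). Lowering and releasing.

>>> {"op": "step_arm", "data": {"deltas": [[[1,1,-40],0,1],[[0,0,-35],0,1],[[0,0,-20],0,1],[[0,0,-15],0,1],[[0,0,-10],0,1],[[0,0,0],0,1],[[0,0,0],0,1],[[0,0,-1],0,0],[[0,0,0],0,0],[[0,0,0],0,0],[[0,0,0],0,0],[[0,0,0],0,0],[[0,0,0],0,0],[[0,0,0],0,0],[[0,0,0],0,0],[[0,0,25],0,0],[[0,0,35],0,0],[[0,0,40],0,0],[[0,0,30],0,0],[[0,0,0],0,0]]}}

```text
time: 7.6
ee_pos: [0.5709, 0.2038, 0.172]
orientation: [-3.139, 0.003, -0.017]
ft_force: [1.0, -0.1, 0.5]
gripper_width: 0.0852
```

```bash
python3 - <<'E'
from h import *
print(yaw())
p,d,X=cloud("wrist")
for z0 in (30,60): print(find(X,z0,567,203))
p,d,X=cloud("top")
for z0 in (30,60): print(find(X,z0,567,203,60))
save("t2.png",p)
E
```

```text
(array([570.9, 203.8, 172. ]), np.float64(-0.1), 7.6, 0.0852)
(((564.6853637695312, 202.01734924316406), (35.86210632324219, 85.30733489990234), 89.44395446777344), 2726)
(((564.9146728515625, 201.8501434326172), (35.578861236572266, 45.20274353027344), 89.2242660522461), 1578)
(((567.6888427734375, 201.64065551757812), (35.443389892578125, 83.55532836914062), 88.99130249023438), 409)
(((568.3528442382812, 201.49537658691406), (44.85263442993164, 34.740970611572266), 0.4342840611934662), 227)
```

>>> {"op": "step_arm", "data": {"deltas": [[[-18,-41,0],-0.01,0],[[-18,-41,0],-0.01,0],[[-19,-41,0],-0.01,0],[[-19,-41,0],-0.01,0],[[-19,-41,0],0,0],[[-19,-41,0],0,0],[[-19,-40,-14],0,0],[[0,0,0],0,0],[[0,0,0],0,0],[[0,0,0],0,0]]}}

```text
time: 8.7
ee_pos: [0.4364, -0.0825, 0.1505]
orientation: [-3.14, 0.065, 0.002]
ft_force: [-0.2, 0.5, -0.8]
gripper_width: 0.0857
```

```bash
python3 - <<'E'
from h import *
print(yaw())
p,d,X=cloud("wrist")
for z0 in (30,60): print(find(X,z0,437,-83))
E
```

```text
(array([436.4, -82.5, 150.5]), np.float64(-2.4), 8.7, 0.0857)
(((435.7415771484375, -82.87471771240234), (54.01244354248047, 84.88951110839844), 88.28364562988281), 4532)
(((435.5350341796875, -82.87372589111328), (54.008384704589844, 45.454925537109375), 88.33576202392578), 2609)
```

>>> {"op": "step_arm", "data": {"deltas": [[[-1,0,-40],0.01,0],[[0,0,-40],0,0],[[0,0,-25],0,0],[[0,0,-19],0,0],[[0,0,0],0,0],[[0,0,0],0,1],[[0,0,0],0,1],[[0,0,0],0,1],[[0,0,0],0,1],[[0,0,0],0,1],[[0,0,0],0,1],[[0,0,0],0,1],[[0,0,0],0,1],[[0,0,20],0,1],[[0,0,30],0,1],[[0,0,40],0,1],[[0,0,40],0,1],[[0,0,0],0,1],[[0,0,0],0,1],[[0,0,0],0,1]], "squeeze": 50}}

```text
time: 10.75
ee_pos: [0.4344, -0.0828, 0.1557]
orientation: [-3.14, 0.051, 0.004]
ft_force: [-0.6, -0.1, -3.0]
gripper_width: 0.0476
```

>>> {"op": "step_arm", "data": {"deltas": [[[2,41,0],0.01,1],[[2,41,0],0.01,1],[[2,41,0],0.01,1],[[2,41,0],0,1],[[2,41,0],0,1],[[3,41,0],0,1],[[3,40,0],0,1],[[0,0,0],0,1],[[0,0,0],0,1],[[0,0,0],0,1]]}}

```text
time: 11.75
ee_pos: [0.4506, 0.202, 0.1556]
orientation: [3.14, -0.004, -0.005]
ft_force: [-0.1, -0.2, -3.2]
gripper_width: 0.047
```

```bash
python3 - <<'E'
from h import *
print(yaw(),manip.get_obs()["ft_force"])
E
```

```text
(array([450.6, 202. , 155.6]), np.float64(-0.2), 11.8, 0.047) [-0.13494323 -0.1632016  -3.21736995]
```

The opening reads 47 mm where 54 is expected, so I'll check the hold first.

```bash
python3 - <<'E'
from h import *
p,d,X=cloud("wrist"); save("w3.png",p); 
q,_,_=cloud("scene"); save("s3.png",cv2.resize(q[140:320,320:520],None,fx=3,fy=3,interpolation=cv2.INTER_CUBIC))
print(yaw())
E
```

```text
(array([451.1, 201.7, 156.5]), np.float64(-0.2), 11.8, 0.0471)
```

View pics/w3.png

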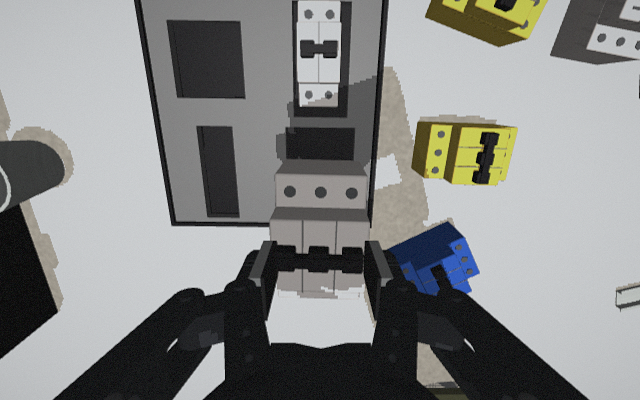

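View pics/s3.png

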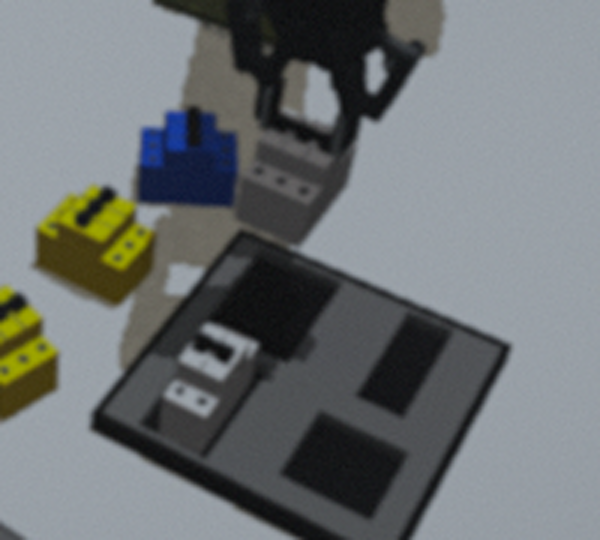

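The three-pole is held level and square, so the low width reading just reflects the jaw linkage. Two-pole sits in its pocket. Lowering the three-pole.

>>> {"op": "step_arm", "data": {"deltas": [[[1,2,-40],0,1],[[0,0,-35],0,1],[[0,0,-20],0,1],[[0,0,-15],0,1],[[0,0,-11],0,1],[[0,0,0],0,1],[[0,0,0],0,1],[[0,0,-1],0,0],[[0,0,0],0,0],[[0,0,0],0,0],[[0,0,0],0,0],[[0,0,0],0,0],[[0,0,0],0,0],[[0,0,0],0,0],[[0,0,25],0,0],[[0,0,35],0,0],[[0,0,40],0,0],[[0,0,30],0,0],[[0,0,0],0,0],[[0,0,0],0,0]]}}

```text
time: 13.85
ee_pos: [0.4529, 0.205, 0.166]
orientation: [-3.141, 0.003, -0.002]
ft_force: [0.1, 0.1, -0.4]
gripper_width: 0.0851
```

```bash
python3 - <<'E'
from h import *
print(yaw())
p,d,X=cloud("wrist")
for z0 in (30,60): print(find(X,z0,452,204,60))
E
```

```text
(array([452.9, 205. , 166. ]), np.float64(-0.1), 13.8, 0.0851)
(((449.83514404296875, 203.3015594482422), (53.8108024597168, 85.33365631103516), 88.75106811523438), 4314)
(((449.96282958984375, 203.34866333007812), (53.78679275512695, 45.15435028076172), 88.90596008300781), 2515)
```

>>> {"op": "step_arm", "data": {"deltas": [[[19,-41,0],0.02,0],[[19,-41,0],0.02,0],[[19,-41,0],0.02,0],[[19,-41,0],0.02,0],[[19,-41,0],0.02,0],[[20,-42,0],0.02,0],[[20,-42,0],0.02,0],[[20,-42,0],0.02,0],[[20,-42,0],0,0],[[20,-42,-15],0,0],[[0,0,0],0,0],[[0,0,0],0,0],[[0,0,0],0,0]]}}

```text
time: 15.2
ee_pos: [0.6467, -0.2092, 0.1489]
orientation: [-3.13, -0.248, 0.003]
ft_force: [0.8, 0.3, -0.2]
gripper_width: 0.0855
```

```bash
python3 - <<'E'
from h import *
print(yaw())
p,d,X=cloud("wrist")
for z0 in (30,55,67): print(find(X,z0,649,-209,55))
E
```

```text
(array([ 646.7, -209.2,  148.9]), np.float64(9.1), 15.2, 0.0855)
(((647.1631469726562, -209.7499237060547), (84.95777130126953, 17.99201202392578), 8.611410140991211), 1524)
(((647.4720458984375, -209.90069580078125), (44.50358963012695, 17.396869659423828), 8.92856216430664), 899)
(((647.6236572265625, -209.6642303466797), (41.356380462646484, 16.64447784423828), 8.62332820892334), 229)
```

>>> {"op": "step_arm", "data": {"deltas": [[[0,-1,-40],-0.01,0],[[0,0,-40],0,0],[[0,0,-25],0,0],[[0,0,-15],0,0],[[0,0,0],0,0],[[0,0,0],0,1],[[0,0,0],0,1],[[0,0,0],0,1],[[0,0,0],0,1],[[0,0,0],0,1],[[0,0,0],0,1],[[0,0,0],0,1],[[0,0,0],0,1],[[0,0,0],0,1],[[0,0,20],0,1],[[0,0,30],0,1],[[0,0,40],0,1],[[0,0,40],0,1],[[0,0,0],0,1],[[0,0,0],0,1]], "squeeze": 40}}

```text
time: 17.25
ee_pos: [0.6478, -0.2113, 0.161]
orientation: [3.132, 0.232, 0.002]
ft_force: [-0.3, -0.3, -2.2]
gripper_width: 0.0154
```

>>> {"op": "step_arm", "data": {"deltas": [[[-16,43,0],-0.02,1],[[-16,43,0],-0.02,1],[[-16,43,0],-0.02,1],[[-16,44,0],-0.02,1],[[-16,44,0],-0.02,1],[[-16,44,0],-0.02,1],[[-16,44,0],-0.02,1],[[-16,44,0],-0.01,1],[[-16,44,0],0,1],[[-16,44,0],0,1],[[-17,44,0],0,1],[[-17,44,0],0,1],[[0,0,0],0,1],[[0,0,0],0,1],[[0,0,0],0,1]]}}

```text
time: 18.75
ee_pos: [0.4529, 0.3126, 0.1584]
orientation: [3.14, -0.004, -0.004]
ft_force: [0.3, -0.1, -1.4]
gripper_width: 0.0153
```

```bash
python3 - <<'E'
from h import *
print(yaw(),manip.get_obs()["ft_force"])
p,d,X=cloud("wrist"); save("w4.png",p)
E
```

```text
(array([452.9, 312.6, 158.4]), np.float64(-0.2), 18.8, 0.0153) [ 0.33160511 -0.08093447 -1.43224258]
```

View pics/w4.png

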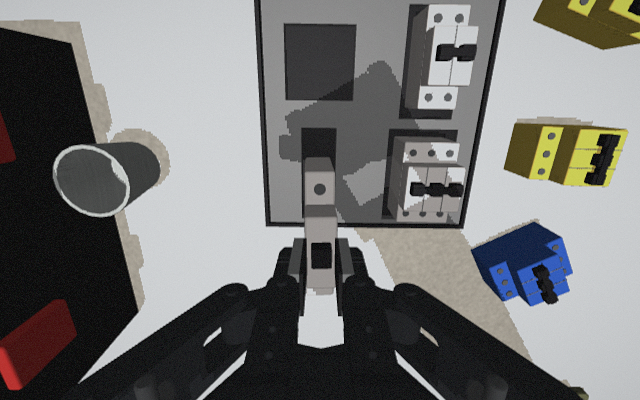

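The one-pole (toggle at 320,255) is held straight above the narrow pocket.

>>> {"op": "step_arm", "data": {"deltas": [[[0,2,-40],0,1],[[0,0,-35],0,1],[[0,0,-20],0,1],[[0,0,-15],0,1],[[0,0,-11],0,1],[[0,0,0],0,1],[[0,0,0],0,1],[[0,0,0],0,0],[[0,0,0],0,0],[[0,0,0],0,0],[[0,0,0],0,0],[[0,0,0],0,0],[[0,0,0],0,0],[[0,0,0],0,0],[[0,0,25],0,0],[[0,0,35],0,0],[[0,0,40],0,0],[[0,0,30],0,0],[[0,0,0],0,0],[[0,0,0],0,0]]}}

```text
time: 20.8
ee_pos: [0.4539, 0.3161, 0.1701]
orientation: [-3.141, 0.003, -0.002]
ft_force: [-0.2, -0.2, -0.2]
gripper_width: 0.0855
```

```bash
python3 - <<'E'
from h import *
print(yaw())
p,d,X=cloud("wrist")
for z0 in (30,60): print(find(X,z0,453,315,60))
E
```

```text
(array([453.9, 316.1, 170.1]), np.float64(-0.1), 20.8, 0.0855)
(((452.4588928222656, 316.7605285644531), (84.45951080322266, 17.763771057128906), 0.14354829490184784), 1409)
(((452.1597900390625, 316.8993835449219), (17.228137969970703, 45.413299560546875), 89.76673889160156), 820)
```

>>> {"op": "step_arm", "data": {"deltas": [[[9,-47,0],0.03,0],[[9,-47,0],0.03,0],[[9,-47,0],0.03,0],[[9,-47,0],0.03,0],[[9,-47,0],0.03,0],[[9,-47,0],0.03,0],[[9,-47,0],0.03,0],[[9,-48,0],0.03,0],[[9,-48,0],0.03,0],[[9,-48,0],0.03,0],[[9,-48,0],0.03,0],[[9,-48,0],0.03,0],[[9,-48,0],0.02,0],[[9,-48,-20],0,0],[[0,0,0],0,0],[[0,0,0],0,0],[[0,0,0],0,0]]}}

```text
time: 22.55
ee_pos: [0.5785, -0.3455, 0.1491]
orientation: [-3.084, -0.59, 0.002]
ft_force: [0.6, 0.2, 0.6]
gripper_width: 0.0856
```

```bash
python3 - <<'E'
from h import *
print(yaw())
p,d,X=cloud("wrist")
for z0 in (20,40): print(find(X,z0,581,-349,55))
E
```

```text
(array([ 578.5, -345.5,  149.1]), np.float64(21.7), 22.6, 0.0856)
(((580.5824584960938, -350.1968078613281), (49.654937744140625, 49.942405700683594), 21.80529022216797), 2799)
(((580.5819702148438, -350.201904296875), (49.62691879272461, 49.95623016357422), 21.931127548217773), 2637)
```

>>> {"op": "step_arm", "data": {"deltas": [[[2,-4,-40],0,0],[[0,0,-40],0,0],[[0,0,-30],0,0],[[0,0,-22],0,0],[[0,0,0],0,0],[[0,0,0],0,1],[[0,0,0],0,1],[[0,0,0],0,1],[[0,0,0],0,1],[[0,0,0],0,1],[[0,0,0],0,1],[[0,0,0],0,1],[[0,0,0],0,1],[[0,0,20],0,1],[[0,0,30],0,1],[[0,0,40],0,1],[[0,0,40],0,1],[[0,0,0],0,1],[[0,0,0],0,1]]}}

```text
time: 24.5
ee_pos: [0.582, -0.3513, 0.1511]
orientation: [3.083, 0.589, 0.005]
ft_force: [0.1, 0.2, -2.4]
gripper_width: 0.0377
```

>>> {"op": "step_arm", "data": {"deltas": [[[0,47,0],-0.03,1],[[0,47,0],-0.03,1],[[-1,47,0],-0.03,1],[[-1,47,0],-0.03,1],[[-1,47,0],-0.03,1],[[-1,47,0],-0.03,1],[[-1,47,0],-0.03,1],[[-1,47,0],-0.03,1],[[-1,48,0],-0.03,1],[[-1,48,0],-0.03,1],[[-1,48,0],-0.03,1],[[-1,48,0],-0.03,1],[[-1,48,0],-0.02,1],[[-1,48,0],0,1],[[0,0,0],0,1],[[0,0,0],0,1],[[0,0,0],0,1]]}}

```text
time: 26.2
ee_pos: [0.5683, 0.3122, 0.1467]
orientation: [3.14, -0.004, -0.004]
ft_force: [-1.0, -0.7, -2.1]
gripper_width: 0.0377
```

```bash
python3 - <<'E'
from h import *
print(yaw(),manip.get_obs()["ft_force"])
p,d,X=cloud("wrist"); save("w5.png",p)
E
```

```text
(array([568.3, 312.2, 146.7]), np.float64(-0.2), 26.2, 0.0377) [-1.00417169 -0.74121995 -2.08583959]
```

View pics/w5.png

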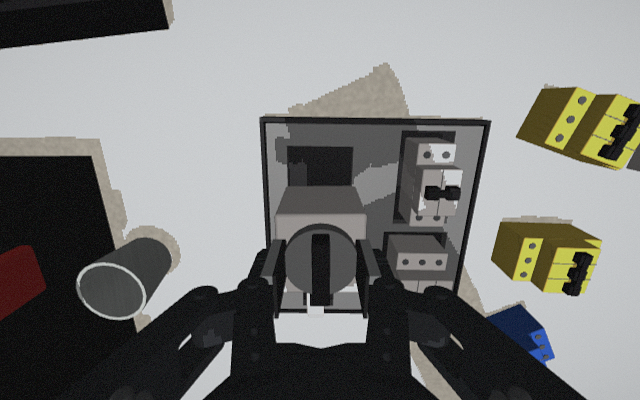

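The switch is held level over the square pocket (far end at 320,165). Lowering.

>>> {"op": "step_arm", "data": {"deltas": [[[0,3,-40],0,1],[[0,0,-35],0,1],[[0,0,-20],0,1],[[0,0,-15],0,1],[[0,0,-11],0,1],[[0,0,0],0,1],[[0,0,0],0,1],[[0,0,0],0,0],[[0,0,0],0,0],[[0,0,0],0,0],[[0,0,0],0,0],[[0,0,0],0,0],[[0,0,0],0,0],[[0,0,0],0,0],[[0,0,25],0,0],[[0,0,35],0,0],[[0,0,40],0,0],[[0,0,40],0,0],[[0,-40,20],0,0],[[0,0,0],0,0]]}}

```text
time: 28.25
ee_pos: [0.5717, 0.2747, 0.1929]
orientation: [-3.14, 0.007, -0.013]
ft_force: [0.4, 0.6, -0.8]
gripper_width: 0.0857
```

>>> {"op": "step_arm", "data": {"deltas": [[[-25,-43,0],0,0],[[-25,-43,0],0,0],[[-25,-43,0],0,0],[[-25,-43,0],0,0],[[-25,-43,0],0,0],[[-15,-45,0],0,0],[[0,-45,0],0,0],[[0,-45,0],0,0],[[0,-45,0],0,0],[[0,-45,0],0,0],[[0,-45,0],0,0],[[0,-45,0],0,0],[[0,-45,0],0,0],[[0,0,0],0,0],[[0,0,0],0,0]]}}

```text
time: 29.75
ee_pos: [0.4286, -0.2988, 0.1862]
orientation: [-3.14, 0.006, 0.002]
ft_force: [-0.8, -0.3, 0.3]
gripper_width: 0.0852
```

```bash
python3 - <<'E'
from h import *
print(yaw())
p,d,X=cloud("top")
Z=np.load("top.npz")["P"]
for n,x,y,r in [("1p",453,315,57),("2p",567,203,57),("3p",452,204,57),("rot",568,315,57)]:
    (c,s,a),k=find(X,35,x,y,r)
    t=X.reshape(-1,3)*1000; t=t[(np.hypot(t[:,0]-x,t[:,1]-y)<25)]
    h,_=np.histogram(t[:,2],bins=np.arange(0,90,3))
    print(n,np.round(c,1),np.round(s,1),round(a,1),{int(3*i):int(v) for i,v in enumerate(h) if v>3})
for n,x,y,r in [("blank",495,-220,60),("power",612,-68,60)]:
    for W in (Z,X): (c,s,a),k=find(W,35,x,y,r); print(n,np.round(c,1),np.round(s,1),round(a,1))
save("end.png",cv2.resize(p[130:260,170:430],None,fx=3,fy=3,interpolation=cv2.INTER_CUBIC))
E
```

```text
(array([ 428.6, -298.8,  186.2]), np.float64(-0.2), 29.8, 0.0852)
1p [455.5 317.2] [19.8 81.9] 89.9 {0: 4, 3: 20, 6: 28, 9: 13, 12: 4, 15: 10, 18: 21, 21: 6, 24: 6, 27: 8, 30: 6, 33: 5, 36: 9, 39: 5, 42: 4, 45: 9, 48: 9, 51: 14, 54: 7, 57: 8, 60: 9, 66: 19, 69: 42, 72: 39, 75: 8, 78: 13, 81: 8}
2p [568.5 202.5] [36.9 84.8] 89.0 {3: 5, 6: 13, 9: 7, 15: 6, 27: 5, 30: 5, 42: 8, 48: 7, 51: 12, 57: 7, 66: 20, 69: 93, 72: 63, 75: 15, 78: 19, 81: 26, 84: 4}
3p [452.3 203.6] [54.6 83.7] 89.1 {54: 4, 66: 14, 69: 104, 72: 83, 75: 14, 78: 41, 81: 33}
rot [569.9 314.9] [50.4 50.5] 0.3 {3: 4, 9: 4, 12: 5, 15: 5, 24: 4, 33: 7, 36: 6, 51: 4, 54: 6, 57: 21, 60: 49, 63: 29, 66: 37, 69: 66, 72: 24, 75: 5, 78: 20, 81: 28, 84: 6}
blank [ 495.3 -220.4] [85.  18.4] 24.6
blank [ 495.3 -220.5] [84.8 18.8] 24.7
power [612.4 -69.7] [53.7 85.7] 80.4
power [612.8 -69.5] [53.8 86.1] 80.9
```

View pics/end.png

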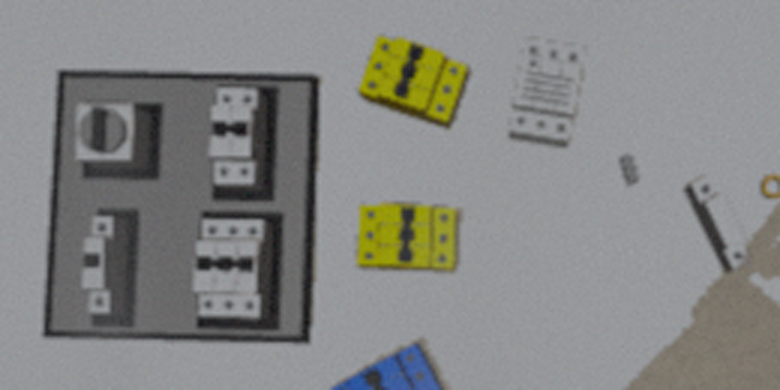

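The final view shows all four parts upright in their pockets. Nose tops are near 72 mm and the switch block near 62 mm, which are the on-floor heights. The blank and power modules have not moved.

```bash
python3 -c "
from workcell import manip; print(manip.job_done())"
```

```text
the job is handed in; nothing more can be done
None
```

The two-pole, three-pole and one-pole breakers and the rotary switch are each in their own pocket, and I handed the job in at about 30 s of the 120 s allowed. No verdict is reported at hand-in.

**Last checks:**
- **Position:** in the final top view each part's centre lies within about 3 mm of its pocket's measured centre. The limit is 22 mm.
- **Height:** nose tops are near 72 mm and the switch block near 62 mm, which matches parts upright on the pocket floor. Depth noise there is about 3 mm.
- **Look-alikes:** the blank and power modules are within 1 mm of where they started.
- **Robot:** the gripper is open and clear of everything.

**Disagreement:** while holding parts, the finger opening read lower than the part's true width, for example 47 mm for 54 mm and 38 mm for 50 mm. The pictures showed level, square grips on the two I queried, and every part placed correctly.

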